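# Lay the second, interlocking layer on a tray of cartons

### The job

Add the second layer to the cartons in the white tray: lay the three loose long cartons, upright, on the first layer in the same pattern turned end for end, so that the new crosswise single carton lies over the outer ends of the lower pair and the new lengthwise pair lies at the other end, over the lower single carton. Keep the outer edges in line with the first layer with the same small gaps, do not shift the first layer, and leave the square carton, the bottle, the vial and the loose cap where they are.

Things in the scene. Friction and masses are not known exactly. Their poses are not given: they have to be found in the camera images.
- tray: shallow white tray, fixed, at any yaw, 112 mm (its x) x 160 mm (its y), rim 22 mm above the work surface; origin at the centre of its underside, z up, inner floor at z = 2 mm. The first layer stands centred on the origin: outline 64 mm (x) by 99 mm (y), top 42 mm above the work surface, 6 mm gaps between cartons
- low_single_center (a point): first-layer carton already in the tray, loose, same kind as the ones to be stacked, 64 x 29 x 40 mm (length x width x height), about 0.12 kg. The single crosswise one: centred at tray x = 0, y = -35 mm, length along the tray's x. Point at its centre, 20 mm above its underside; x along its length, z up
- low_pair_1_center (a point): first-layer carton already in the tray, loose, same kind as the ones to be stacked, 64 x 29 x 40 mm (length x width x height), about 0.12 kg. One of the lengthwise pair: centred at tray x = -17.5, y = +17.5 mm, length along the tray's y. Point at its centre, 20 mm above its underside; x along its length, z up
- low_pair_2_center (a point): first-layer carton already in the tray, loose, same kind as the ones to be stacked, 64 x 29 x 40 mm (length x width x height), about 0.12 kg. The other of the lengthwise pair: centred at tray x = +17.5, y = +17.5 mm, length along the tray's y. Point at its centre, 20 mm above its underside; x along its length, z up
- carton_1_center (a point): one of three identical loose cartons to be stacked: brown cardboard, 64 x 29 x 40 mm (length x width x height), about 0.12 kg, pale tape along the middle of its top; upright on the work surface. Point at its centre, 20 mm above its underside; x along its length, y across, z up. Can be gripped by its ends (64 mm apart), so that no finger comes between neighbours in the layer
- carton_2_center (a point): one of three identical loose cartons to be stacked: brown cardboard, 64 x 29 x 40 mm (length x width x height), about 0.12 kg, pale tape along the middle of its top; upright on the work surface. Point at its centre, 20 mm above its underside; x along its length, y across, z up. Can be gripped by its ends (64 mm apart), so that no finger comes between neighbours in the layer
- carton_3_center (a point): one of three identical loose cartons to be stacked: brown cardboard, 64 x 29 x 40 mm (length x width x height), about 0.12 kg, pale tape along the middle of its top; upright on the work surface. Point at its centre, 20 mm above its underside; x along its length, y across, z up. Can be gripped by its ends (64 mm apart), so that no finger comes between neighbours in the layer
- square_carton_center (a point): a different cardboard carton, square, 52 x 52 x 40 mm, that stands among the long ones and is not part of the layer (a tall row of books, fixed, stands at the back right, behind the cartons: x above 0.52 m, y from about -0.21 to -0.5 m, up to 0.28 m high). Point at its centre, 20 mm above its underside
- std_bottle_center (a point): bystander: white round bottle, 45 mm across, 90 mm tall, standing to the left of the tray; point on its axis half-way up
- vial_center (a point): bystander: clear vial with a white cap, 27 mm across, 61 mm tall, standing to the left of the tray; point on its axis half-way up
- loose_cap_center (a point): bystander: white screw cap, 26 mm across, 14 mm tall, lying among the cartons; point at its centre
Not all that is in view belongs to the job. Leave any purple look-alike of the part that bears carton_1_center alone.

How it is judged:
At the end, for the whole second after the job is handed in: Each place of the second layer (first layer turned end for end) holds a long carton: centre within 9 mm in each direction, turned within 10 degrees, upright within 5 degrees, resting on the first layer (height within 5 mm). First-layer cartons are within 9 mm of their places (((x of carton_1_center in the frame of tray between -0.009 and 0.009 m and y of carton_1_center in the frame of tray between 0.026 and 0.044 m and z of carton_1_center in the frame of tray between 0.057 and 0.067 m and angle between the x axis of carton_1_center and the x axis of tray, either way round below 0.17 rad and angle between carton_1_center's own z axis and vertical below 0.09 rad) or (x of carton_2_center in the frame of tray between -0.009 and 0.009 m and y of carton_2_center in the frame of tray between 0.026 and 0.044 m and z of carton_2_center in the frame of tray between 0.057 and 0.067 m and angle between the x axis of carton_2_center and the x axis of tray, either way round below 0.17 rad and angle between carton_2_center's own z axis and vertical below 0.09 rad) or (x of carton_3_center in the frame of tray between -0.009 and 0.009 m and y of carton_3_center in the frame of tray between 0.026 and 0.044 m and z of carton_3_center in the frame of tray between 0.057 and 0.067 m and angle between the x axis of carton_3_center and the x axis of tray, either way round below 0.17 rad and angle between carton_3_center's own z axis and vertical below 0.09 rad)) and ((x of carton_1_center in the frame of tray between -0.0265 and -0.0085 m and y of carton_1_center in the frame of tray between -0.0265 and -0.0085 m and z of carton_1_center in the frame of tray between 0.057 and 0.067 m and angle between the x axis of carton_1_center and the y axis of tray, either way round below 0.17 rad and angle between carton_1_center's own z axis and vertical below 0.09 rad) or (x of carton_2_center in the frame of tray between -0.0265 and -0.0085 m and y of carton_2_center in the frame of tray between -0.0265 and -0.0085 m and z of carton_2_center in the frame of tray between 0.057 and 0.067 m and angle between the x axis of carton_2_center and the y axis of tray, either way round below 0.17 rad and angle between carton_2_center's own z axis and vertical below 0.09 rad) or (x of carton_3_center in the frame of tray between -0.0265 and -0.0085 m and y of carton_3_center in the frame of tray between -0.0265 and -0.0085 m and z of carton_3_center in the frame of tray between 0.057 and 0.067 m and angle between the x axis of carton_3_center and the y axis of tray, either way round below 0.17 rad and angle between carton_3_center's own z axis and vertical below 0.09 rad)) and ((x of carton_1_center in the frame of tray between 0.0085 and 0.0265 m and y of carton_1_center in the frame of tray between -0.0265 and -0.0085 m and z of carton_1_center in the frame of tray between 0.057 and 0.067 m and angle between the x axis of carton_1_center and the y axis of tray, either way round below 0.17 rad and angle between carton_1_center's own z axis and vertical below 0.09 rad) or (x of carton_2_center in the frame of tray between 0.0085 and 0.0265 m and y of carton_2_center in the frame of tray between -0.0265 and -0.0085 m and z of carton_2_center in the frame of tray between 0.057 and 0.067 m and angle between the x axis of carton_2_center and the y axis of tray, either way round below 0.17 rad and angle between carton_2_center's own z axis and vertical below 0.09 rad) or (x of carton_3_center in the frame of tray between 0.0085 and 0.0265 m and y of carton_3_center in the frame of tray between -0.0265 and -0.0085 m and z of carton_3_center in the frame of tray between 0.057 and 0.067 m and angle between the x axis of carton_3_center and the y axis of tray, either way round below 0.17 rad and angle between carton_3_center's own z axis and vertical below 0.09 rad)) and x of low_single_center in the frame of tray between -0.009 and 0.009 m and y of low_single_center in the frame of tray between -0.044 and -0.026 m and z of low_single_center in the frame of tray between 0.017 and 0.027 m and angle between the x axis of low_single_center and the x axis of tray, either way round below 0.17 rad and angle between each of low_single_center, low_pair_1_center, low_pair_2_center's own z axis and vertical below 0.09 rad and x of low_pair_1_center in the frame of tray between -0.0265 and -0.0085 m and y of low_pair_1_center in the frame of tray between 0.0085 and 0.0265 m and z of low_pair_1_center in the frame of tray between 0.017 and 0.027 m and angle between the x axis of each of low_pair_1_center, low_pair_2_center and the y axis of tray, either way round below 0.17 rad and x of low_pair_2_center in the frame of tray between 0.0085 and 0.0265 m and y of low_pair_2_center in the frame of tray between 0.0085 and 0.0265 m and z of low_pair_2_center in the frame of tray between 0.017 and 0.027 m); the robot touches nothing.
It fails at once if the square carton is moved by more than 20 mm (distance of square_carton_center from where it was at the start of the episode above 0.02 m).
It fails at once if the bottle is moved by more than 20 mm (distance of std_bottle_center from where it was at the start of the episode above 0.02 m).
It fails at once if the vial is moved by more than 20 mm (distance of vial_center from where it was at the start of the episode above 0.02 m).
It fails at once if the loose cap is moved by more than 20 mm (distance of loose_cap_center from where it was at the start of the episode above 0.02 m).
It also fails if it takes over 64 s, if anything falls off the work surface, if the arm or the gripper's body presses on something with over 40 N, if the wrist force passes 120 N, or if a joint passes its speed limit or range.

### The arm

A 7-joint arm with a two-finger parallel gripper is mounted at the origin on a cart in front of the work surface, level with it; the furniture and walls round the work are solid. World frame = base frame: x ahead of the robot, y to its left, z up, the work surface at z = 0. Lengths are in m, angles in rad, forces in N, time in s.
With the tool pointing down it reaches from about 0.425 to 1.025 m from the base axis. Payload 9.4 kg.
Tool frame: the origin (TCP) lies midway between the tips of the shut fingers; the grasp point (between the pads) lies 19 mm behind it; z points along the fingers, y is the line along which they close (so a half turn about z gives the same grasp; the last joint's range is limited). The gripper opens to 93 mm and grips with 3 to 60 N. Pads are 15 mm wide; open, the fingers measure 128 mm over their backs; the gripper's body (75 mm by 188 mm) begins 65 mm behind the grasp point.
Start: joints at [-1.4, 0.599, -0.003, 1.599, 0.002, 0.943, -0.08], TCP at [0.178, 0.703, 0.219] pointing down, gripper open.
Joint ranges: [-2.57, 2.57], [-0.35, 1.97], [-1.29, 1.29], [0.11, 2.56], [-1.05, 4.19], [0.11, 1.86], [-2.63, 2.63]. Speed limits (rad/s): [2.22, 2.22, 3.01, 3.01, 3.14, 3.14, 3.14].

### API

Orientations are given as a unit quaternion [w, x, y, z].
In Python, from cell import r, snapshot gives the robot as it stands.
- The arm moves only by the shell command python3 -m inch 'ROWS' [OPENING] [FORCE]. ROWS is JSON, a list of rows, each a list of 6 numbers: the shift along the world's x, y, z in mm, then the turn, a rotation vector about the world's x, y, z in rad. A call has 1 to 20 rows; each row shifts and turns the commanded pose from where the row before left it; what a row does not reach is not made up. A row lasts 1/8 s, in which the tool goes at most 62.5 mm and 10.7 degrees, less where a joint would pass 70% of its speed; a pose out of reach is approached as far as the arm can. A call is refused whole if a number of a shift passes 62.5 or a number of a turn 0.188, either way. A call with a gripper value outside its range is refused whole. OPENING is the finger opening in mm, from 0 to 93, set as the call begins (- or left out, the last holds). The fingers move at their own pace and stop on an object; FORCE is the grip in N (left out, the last holds). Time passes only in rows, so rows that do not move let the fingers close. It gives the time, the measured TCP pose, the force, the opening and the grip force at its end, in the units of the state.
- r.observe(): the state, without advancing time (a new reading comes with each control period).
- snapshot(name): name is "scene" or "top" or "wrist"; returns a dict with "image" (420x560x3 uint8, blue, green, red), "range_z" (420x560 float32, m along the optical axis (not along the pixel's ray), 0 where there is no reading), "vertical_fov" (degrees; the focal length in pixels is half the picture's height over the tangent of half this angle, whatever the lens; pixels are square), "cx", "cy" (the principal point, pixels), "R" (3x3) and "t" (3): a world point X has camera coordinates R X + t; the wrist camera has in their place "tool_from_camera" (4x4, takes a point from camera to tool coordinates, whose origin is the TCP and whose axes are the flange's). Camera axes: x right, y down, z forward; pixel columns grow to the right and rows downward; lengths in m; the calibration is good to about 2 mm. The wrist camera is an equidistant fisheye: a pixel r from the principal point sees the ray r / f radians off the axis. A picture is of the moment at which its call begins: read the wrist's pose just before it.
- r.finish_job(): hands the job in; it is judged then, once.
The state is a dict: "time_s": time; "q": joint angles; "joint_velocities": joint speeds; "joint_torque": joint torques, N m; "tcp_pos": TCP position; "eef_rot": TCP orientation; "contact_force": force on the tool from outside, world axes, zero at the start; "moment": the same for the moment, N m; "grip_width": opening from 0.0 (shut) to 1.0 (fully open); "grip_force": force on a finger pad.
Only numpy, scipy, OpenCV 4.12 (cv2) and the standard library are available. Lean on these libraries where they do the work, as an engineer would, in place of code of your own. Each camera call takes 0.05 s, during which the arm holds its last target. There are 200 camera calls.

## Working session

There is one attempt and no reset: what is moved stays moved. The work goes in short steps, Python scripts to look and compute and a shell command to move; the robot and the scene stay as the last step left them, time stands still between calls to the robot, and variables do not carry over. Pictures are saved under pics/ and viewed, at most 10 in all, crops included, and the job is handed in when it is done.

```bash
ls; mkdir -p pics
python3 - <<'E'
from cell import r,snapshot
import cv2,numpy as np
for n in ["scene","top"]:
    s=snapshot(n); cv2.imwrite(f"pics/{n}0.png",s["image"]); np.savez(f"{n}0.npz",**s)
    print(n,s["vertical_fov"],s["cx"],s["cy"],np.round(s["R"],3).tolist(),s["t"])
print(r.observe())
E
```

```text
pics
scene 51.899401837167275 275.6094049659818 211.7550569213497 [[0.842, -0.539, -0.018], [-0.395, -0.595, -0.7], [0.367, 0.597, -0.714]] [-0.42842532  0.25614921  1.09024396]
top 43.6209446098273 279.4185590097957 206.76089888382015 [[0.009, -1.0, -0.003], [-0.984, -0.008, -0.178], [0.178, 0.005, -0.984]] [0.00767955 0.52186137 1.21026185]
{'time_s': 0.1, 'q': array([-1.39970296,  0.60005208, -0.00249904,  1.60003008,  0.00182289,
        0.94294033, -0.07979972]), 'joint_velocities': array([ 0.00070334, -0.00278199,  0.00101809, -0.00403607,  0.00053904,
       -0.00019007,  0.00037015]), 'joint_torque': array([ 6.12206699e-03, -7.66555882e+01,  1.50159817e+00, -2.52936494e+01,
       -5.24393131e-02,  1.35166492e-02,  6.08703931e-05]), 'tcp_pos': array([0.17775697, 0.70241778, 0.21784904]), 'eef_rot': array([-2.10999894e-07,  1.23562251e-01,  9.92336566e-01, -7.14510995e-04]), 'contact_force': array([-0.54681397,  1.15904783,  0.00633443]), 'moment': array([-0.01766357, -0.0360818 , -0.03824738]), 'grip_force': 0.0, 'grip_width': 1.0001878739275243}
```

View pics/top0.png

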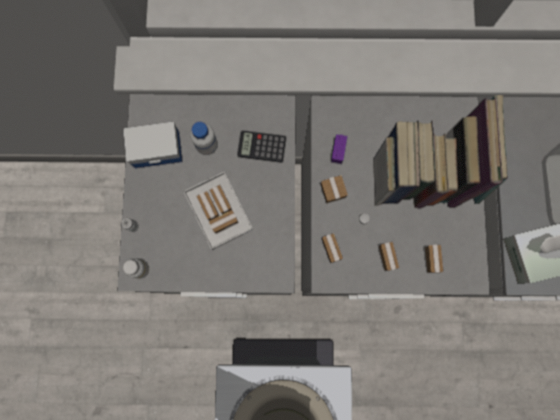

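View pics/scene0.png

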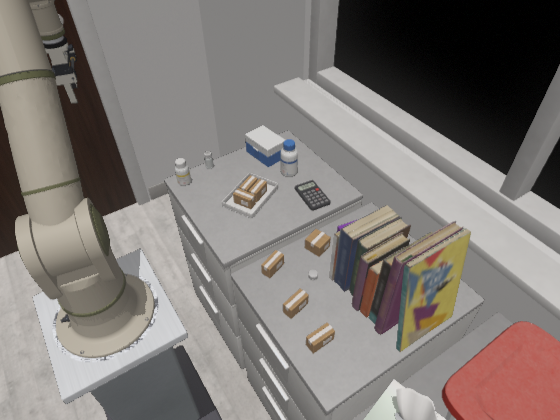

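The top view shows the tray at (218,210) with its crosswise carton at (224,224), and the pair at (207,206) and (219,197). The loose long cartons are at (331,248), (388,256) and (434,258), the square one at (334,188), and the cap at (364,218). The scene view agrees. Next I'll get poses from the top range data.

```bash
cat > h.py <<'E'
import numpy as np,cv2
def cloud(s):
    h,w=s["range_z"].shape; f=h/2/np.tan(np.radians(float(s["vertical_fov"]))/2)
    u,v=np.meshgrid(np.arange(w),np.arange(h)); z=s["range_z"]
    P=np.stack([(u-s["cx"])/f*z,(v-s["cy"])/f*z,z],-1)-s["t"]
    return P@s["R"]
def blobs(P,ok,lo,hi,amin=20):
    m=((P[...,2]>lo)&(P[...,2]<hi)&ok).astype(np.uint8)
    n,L,st,c=cv2.connectedComponentsWithStats(m,connectivity=4)
    for i in range(1,n):
        if st[i,4]<amin: continue
        p=P[L==i]; (cx,cy),(a,b),t=cv2.minAreaRect((p[:,:2]*1000).astype(np.float32))
        if a<b: a,b,t=b,a,t+90
        print("px",np.round(c[i]),"n",st[i,4],"ctr mm",round(cx,1),round(cy,1),"size",round(a,1),round(b,1),"yaw",round(t%180,1),"z",np.round(np.median(p[:,2])*1000,1))
E
python3 - <<'E'
from h import *
s=np.load("top0.npz"); P=cloud(s); ok=s["range_z"]>0
ok&=(P[...,0]>.3)&(P[...,0]<.95)
print("table z",np.median(P[150:290,130:290,2]),np.median(P[200:290,310:480,2]))
blobs(P,ok,.03,.055); print("low"); blobs(P,ok,.008,.028)
print("tall");blobs(P,ok,.055,.13)
E
```

```text
table z 0.0014889649338875733 0.0015046530034058632
px [57. 80.] n 466 ctr mm 840.3 576.3 size 290.7 7.3 yaw 90.2 z 42.6
px [160. 158.] n 178 ctr mm 643.6 305.3 size 135.4 57.6 yaw 126.3 z 43.4
px [339. 147.] n 316 ctr mm 674.1 -133.7 size 65.5 29.1 yaw 170.2 z 40.8
px [208. 147.] n 70 ctr mm 673.3 189.8 size 53.8 18.6 yaw 118.6 z 42.4
px [550. 189.] n 309 ctr mm 577.2 -642.7 size 178.7 11.8 yaw 0.8 z 42.9
px [376. 181.] n 103 ctr mm 595.7 -227.3 size 120.6 14.0 yaw 1.0 z 43.5
px [334. 188.] n 474 ctr mm 571.9 -119.7 size 53.2 52.2 yaw 16.4 z 40.8
px [220. 198.] n 324 ctr mm 542.4 155.7 size 64.5 28.0 yaw 27.6 z 43.2
px [207. 205.] n 333 ctr mm 526.5 187.0 size 66.6 29.0 yaw 27.4 z 43.1
px [418. 202.] n 41 ctr mm 538.6 -321.5 size 32.7 12.0 yaw 28.8 z 40.8
px [478. 200.] n 20 ctr mm 544.3 -465.4 size 17.5 8.4 yaw 51.3 z 41.2
px [393. 200.] n 34 ctr mm 540.6 -259.3 size 39.5 2.0 yaw 91.9 z 41.1
px [451. 202.] n 48 ctr mm 538.9 -402.6 size 46.5 12.6 yaw 66.3 z 42.0
px [223. 221.] n 343 ctr mm 487.7 147.5 size 63.9 29.4 yaw 117.6 z 43.2
px [132. 226.] n 42 ctr mm 474.0 365.2 size 25.5 1
[... 1683 characters left out ...]
r mm 399.5 -345.3 size 66.1 19.3 yaw 20.2 z 15.9
px [146. 271.] n 29 ctr mm 367.4 332.8 size 33.8 8.8 yaw 161.6 z 18.1
tall
px [57. 72.] n 1520 ctr mm 840.6 557.4 size 304.8 7.5 yaw 90.3 z 94.2
px [202. 135.] n 540 ctr mm 686.1 197.5 size 56.1 51.5 yaw 111.6 z 95.4
px [151. 142.] n 1835 ctr mm 674.4 324.0 size 123.5 84.1 yaw 98.5 z 75.5
px [543. 236.] n 2627 ctr mm 509.5 -594.0 size 328.6 108.1 yaw 174.4 z 70.4
px [411. 189.] n 895 ctr mm 550.7 -294.2 size 236.9 102.8 yaw 58.6 z 94.1
px [483. 196.] n 58 ctr mm 546.0 -459.8 size 24.2 9.8 yaw 93.4 z 89.5
px [126. 223.] n 98 ctr mm 478.6 373.4 size 25.5 24.8 yaw 24.5 z 60.7
px [133. 267.] n 317 ctr mm 373.1 347.1 size 44.1 38.6 yaw 178.0 z 87.1
```

Heights, sizes and the layer's geometry all agree with the task. Tray origin is (518.8, 163.5) mm, with tray y at 27.4°.

Targets (world mm):
- **Pair A:** (495.2, 171.0), length at 27.4°
- **Pair B:** (511.3, 139.9), length at 27.4°
- **Single:** (549.9, 179.6), length at 117.4°

The pair goes first, since its inner fingers need the single's space. I'll move above carton 1 at (426.6, -114.3), yaw 20°, by a way that keeps within reach.

```bash
python3 -m inch '[[25,-42,0,0,0,-0.051],[25,-42,0,0,0,-0.051],[25,-42,0,0,0,-0.051],[25,-42,0,0,0,-0.051],[25,-42,0,0,0,-0.051],[25,-42,0,0,0,-0.051],[25,-42,0,0,0,-0.051],[25,-42,0,0,0,-0.051],[25,-42,0,0,0,-0.051],[25,-42,0,0,0,-0.051],[25,-42,0,0,0,-0.051],[25,-42,0,0,0,-0.051],[-7,-45,0,0,0,-0.051],[-7,-45,0,0,0,-0.051],[-7,-45,0,0,0,-0.051],[-7,-45,0,0,0,-0.051],[-7,-45,0,0,0,-0.051],[-7,-45,0,0,0,-0.051],[-7,-42,0,0,0,-0.056],[0,0,0,0,0,0]]' 93
cat > st.py <<'E'
from cell import r
import numpy as np
from scipy.spatial.transform import Rotation as Ro
s=r.observe(); q=s["eef_rot"]; M=Ro.from_quat([q[1],q[2],q[3],q[0]]).as_matrix()
print("t",round(s["time_s"],2),"tcp",np.round(s["tcp_pos"]*1000,1),"yaw",round(np.degrees(np.arctan2(M[1,1],M[0,1]))%180,2),"z",np.round(M[:,2],3),"F",np.round(s["contact_force"],1),"w",round(s["grip_width"]*93,1),"g",round(s["grip_force"],1),"q",np.round(s["q"],2))
E
python3 st.py
python3 - <<'E'
from h import *
s=np.load("top0.npz");P=cloud(s);m=(s["range_z"]>0)&(P[...,2]>.06)&(P[...,1]<-.2)&(P[...,1]>-.5)&(P[...,0]<.8)
for a in np.arange(-.5,-.2,.05):
    k=m&(P[...,1]>=a)&(P[...,1]<a+.05); print(round(a,2),np.round(np.percentile(P[...,0][k],[0,1,5]),3) if k.any() else None)
E
```

```text
time_s: 2.6
tcp_pos: [0.428, -0.1158, 0.2187]
eef_rot: [0.0, 0.576, 0.818, -0.0]
contact_force: [0.7, -0.2, 0.2]
grip_width: 0.999
grip_force: 0.0
t 2.6 tcp [ 428.  -115.8  218.7] yaw 19.68 z [-0.    -0.001 -1.   ] F [ 0.7 -0.2  0.2] w 92.9 g 0.0 q [-0.15  0.27  0.36  2.23 -0.16  0.65  0.67]
-0.5 [0.541 0.541 0.542]
-0.45 [0.529 0.53  0.532]
-0.4 [0.536 0.537 0.542]
-0.35 [0.527 0.528 0.53 ]
-0.3 [0.54  0.54  0.541]
-0.25 [0.534 0.536 0.54 ]
```

On station. I'll check the alignment once with the wrist camera before going down.

```bash
python3 -m inch '[[-1.4,1.5,-40,0,0,0.005],[0,0,-40,0,0,0],[0,0,-20,0,0,0],[0,0,0,0,0,0]]'
python3 - <<'E'
from cell import r,snapshot
import cv2,numpy as np
o=r.observe(); s=snapshot("wrist"); cv2.imwrite("pics/w1.png",s["image"]); np.savez("w1.npz",p=o["tcp_pos"],q=o["eef_rot"],**s)
print(s["vertical_fov"],s["cx"],s["cy"],np.round(s["tool_from_camera"],3).tolist())
E
```

```text
time_s: 3.1
tcp_pos: [0.4268, -0.1106, 0.1174]
eef_rot: [-0.002, 0.571, 0.821, -0.001]
contact_force: [-0.2, -0.2, -0.1]
grip_width: 1.001
grip_force: 0.0
65.70646984690485 279.5377496343602 216.1721625658143 [[0.0, -0.961, -0.276, 0.077], [1.0, 0.0, -0.001, -0.001], [0.001, -0.276, 0.961, -0.166], [0.0, 0.0, 0.0, 1.0]]
```

View pics/w1.png

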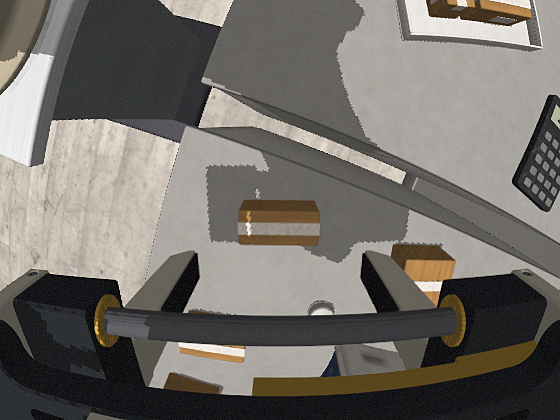

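The wrist view shows the carton at (279,222), centred between the fingers at (180,270) and (378,270). I'll measure it from the range and compare.

```bash
cat >> h.py <<'E'
from scipy.spatial.transform import Rotation as Ro
def wcloud(s):
    h,w=s["range_z"].shape; f=h/2/np.tan(np.radians(float(s["vertical_fov"]))/2)
    u,v=np.meshgrid(np.arange(w)-s["cx"],np.arange(h)-s["cy"]); r=np.hypot(u,v); th=r/f
    k=np.tan(th)/np.maximum(r,1e-9); z=s["range_z"]
    P=np.stack([u*k*z,v*k*z,z],-1); T=s["tool_from_camera"]; P=P@T[:3,:3].T+T[:3,3]
    q=s["q"]; return P@Ro.from_quat([q[1],q[2],q[3],q[0]]).as_matrix().T+s["p"]
E
python3 - <<'E'
from h import *
s=np.load("w1.npz");P=wcloud(s);ok=(s["range_z"]>0);ok[262:]=0
print(np.round(P[140,200],3),np.round(P[228,279],3)); blobs(P,ok,.033,.05,200)
E
python3 st.py
```

```text
[ 0.336 -0.074 -0.   ] [ 0.426 -0.114  0.04 ]
px [493.   7.] n 1177 ctr mm 531.0 139.3 size 102.4 18.5 yaw 34.2 z 42.2
px [278. 227.] n 2966 ctr mm 425.0 -114.0 size 65.3 29.5 yaw 19.8 z 40.2
px [427. 259.] n 252 ctr mm 562.4 -95.1 size 52.5 4.9 yaw 20.9 z 38.2
t 3.15 tcp [ 427.3 -110.9  118.3] yaw 20.34 z [-0.002  0.    -1.   ] F [0.1 0.5 0. ] w 93.1 g 0.0 q [-0.05  0.45  0.24  2.34 -0.29  0.38  0.79]
```

The two cameras agree within 2 mm. Going down to TCP z = 8 mm and closing.

```bash
python3 -m inch '[[-1,-3.2,-30,0,0,0],[0,0,-30,0,0,0],[0,0,-30,0,0,0],[0,0,-15,0,0,0],[0,0,-5,0,0,0],[0,0,0,0,0,0]]' >/dev/null; python3 st.py
```

```text
t 3.9 tcp [ 427.9 -114.5    9.9] yaw 20.29 z [-0.  0. -1.] F [-0.   0.9  0.1] w 92.9 g 0.0 q [ 0.04  0.68  0.13  2.39 -0.84  0.11  1.34]
```

```bash
python3 -m inch '[[0,0,0,0,0,0],[0,0,0,0,0,0],[0,0,0,0,0,0],[0,0,0,0,0,0],[0,0,0,0,0,0],[0,0,0,0,0,0]]' 50 20 >/dev/null; python3 st.py
```

```text
t 4.65 tcp [ 427.2 -115.     9.7] yaw 20.28 z [-0.001  0.    -1.   ] F [0.9 0.7 6.3] w 64.1 g 20.0 q [ 0.05  0.68  0.13  2.39 -0.84  0.11  1.34]
```

```bash
python3 -m inch '[[1,0,15,0,0,0],[1,0,30,0,0,0],[2,0,40,0,0,0],[2,0,45,0,0,0],[10,46,0,0,0,0.02],[10,48,0,0,0,0.02],[10,48,0,0,0,0.021],[10,48,0,0,0,0.021],[11,48,0,0,0,0.021],[11,47,0,0,0,0.021],[0,0,0,0,0,0],[0,0,0,0,0,0]]' >/dev/null; python3 st.py
```

```text
t 6.15 tcp [494.4 169.3 139.2] yaw 27.38 z [-0.002 -0.001 -1.   ] F [-0.5 -0.9 -1.2] w 63.5 g 20.0 q [-0.89  0.56  0.67  2.16 -0.61  0.62  0.69]
```

```bash
python3 -m inch '[[1,0.8,-25,0,0,0],[0,0,-25,0,0,0],[0,0,-20,0,0,0],[0,0,0,0,0,0]]' >/dev/null; python3 st.py;  python3 - <<'E'
from cell import r,snapshot
from h import *
o=r.observe(); s=dict(snapshot("wrist")); s.update(p=o["tcp_pos"],q=o["eef_rot"]); cv2.imwrite("pics/w2.png",s["image"]); np.savez("w2.npz",**s)
P=wcloud(s);ok=(s["range_z"]>0)&(P[...,0]<.65)&(P[...,1]<.3); blobs(P,ok,.034,.047,150);print("carried");blobs(P,ok,.09,.115,150)
E
```

```text
t 6.65 tcp [495.2 168.8  68.8] yaw 27.22 z [-0.004 -0.001 -1.   ] F [-0.5 -1.2 -1. ] w 64.0 g 20.0 q [-0.78  0.66  0.52  2.2  -0.74  0.47  0.8 ]
px [519. 203.] n 581 ctr mm 639.6 279.6 size 41.4 5.5 yaw 98.7 z 40.6
px [254. 227.] n 703 ctr mm 473.0 173.5 size 29.1 8.4 yaw 28.0 z 42.4
px [346. 235.] n 2520 ctr mm 524.3 189.0 size 65.1 28.7 yaw 25.4 z 42.5
carried
px [279. 284.] n 9902 ctr mm 493.0 170.4 size 96.4 29.9 yaw 26.9 z 99.1
```

View pics/w2.png

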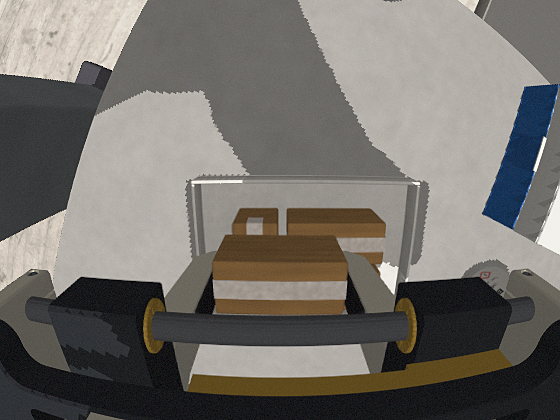

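The wrist view shows the held carton at (280,273), parallel to the lower pair carton at (335,235) and the lower single at (254,222). I'll lower it, release and withdraw.

```bash
python3 -m inch '[[0.5,0.8,-8,0.001,-0.003,0.003],[0,0,-5,0,0,0],[0,0,-2.5,0,0,0],[0,0,0,0,0,0],[0,0,0,0,0,0]]' >/dev/null; python3 st.py
```

```text
t 7.33 tcp [496.6 171.6  54.1] yaw 27.57 z [ 0.002  0.001 -1.   ] F [ 0.3  0.9 -1.9] w 63.8 g 20.0 q [-0.76  0.68  0.48  2.21 -0.77  0.43  0.83]
```

```bash
python3 -m inch '[[-0.7,-1,-1,0,0,0],[0,0,-1,0,0,0],[0,0,-0.5,0,0,0],[0,0,0,0,0,0]]' >/dev/null; python3 st.py; python3 -m inch '[[0,0,0,0,0,0],[0,0,0,0,0,0],[0,0,0,0,0,0],[0,0,0,0,0,0]]' 90 >/dev/null; python3 st.py
```

```text
t 7.83 tcp [495.8 170.5  52.2] yaw 27.54 z [ 0.002  0.002 -1.   ] F [-2.7 -0.9 12.4] w 63.5 g 20.0 q [-0.75  0.68  0.47  2.21 -0.78  0.42  0.84]
t 8.32 tcp [495.8 170.6  51.4] yaw 27.56 z [ 0.001  0.001 -1.   ] F [-0.2 -0.2  1.1] w 89.8 g 0.0 q [-0.75  0.68  0.47  2.21 -0.78  0.42  0.84]
```

```bash
python3 -m inch '[[0,0,20,0,0,0],[0,0,35,0,0,0],[0,0,35,0,0,0],[-8.8,-42,0,0,0,-0.026],[-8.8,-42,0,0,0,-0.026],[-8.8,-42,0,0,0,-0.026],[-8.8,-42,0,0,0,-0.026],[-8.8,-42,0,0,0,-0.026],[-8.8,-42,0,0,0,-0.026],[-8.8,-42,0,0,0,-0.026],[-8.8,-42,0,0,0,-0.026],[-8.8,-42,-10,0,0,-0.025],[-8.8,-42,-10,0,0,-0.025],[0,0,0,0,0,0],[0,0,0,0,0,0]]' 93 >/dev/null; python3 st.py;  python3 - <<'E'
from cell import r,snapshot
from h import *
o=r.observe(); s=dict(snapshot("wrist")); s.update(p=o["tcp_pos"],q=o["eef_rot"])
P=wcloud(s);ok=(s["range_z"]>0)&(P[...,0]<.5)&(P[...,1]<-.15); ok[262:]=0; blobs(P,ok,.033,.047,300)
s=dict(snapshot("top"));P=cloud(s);ok=(s["range_z"]>0)&(P[...,0]>.43)&(P[...,0]<.62)&(P[...,1]<.24)&(P[...,1]>.09);print("tray");blobs(P,ok,.03,.06,150);print("up");blobs(P,ok,.07,.1,150)
E
```

```text
t 10.2 tcp [ 407.7 -248.9  121.4] yaw 12.76 z [ 0.001  0.001 -1.   ] F [ 0.7 -0.   0.2] w 92.9 g 0.0 q [ 0.02  0.53  0.6   2.27 -0.64  0.5   1.35]
px [279. 222.] n 2868 ctr mm 406.3 -249.4 size 65.3 28.8 yaw 13.0 z 40.2
tray
px [220. 198.] n 325 ctr mm 542.7 155.9 size 65.2 28.1 yaw 27.5 z 43.2
px [227. 219.] n 213 ctr mm 487.5 147.1 size 63.6 29.2 yaw 117.8 z 42.8
up
px [211. 215.] n 356 ctr mm 495.5 170.7 size 64.7 29.2 yaw 26.7 z 83.3
```

Carton 1 stands at (495.5, 170.7), within 1 mm of its place, and the first layer is unmoved. Now carton 2.

```bash
python3 -m inch '[[-0.5,-0.5,-35,0,0,0],[0,0,-35,0,0,0],[0,0,-25,0,0,0],[0,0,-12,0,0,0],[0,0,-4.5,0,0,0],[0,0,0,0,0,0],[0,0,0,0,0,0]]' >/dev/null; python3 st.py;python3 -m inch '[[0,0,0,0,0,0],[0,0,0,0,0,0],[0,0,0,0,0,0],[0,0,0,0,0,0],[0,0,0,0,0,0],[0,0,0,0,0,0]]' 50 20 >/dev/null; python3 st.py
```

```text
t 11.18 tcp [ 407.8 -249.7   10.5] yaw 12.82 z [ 0.003  0.    -1.   ] F [ 0.  -0.4 -0.5] w 93.1 g 0.0 q [ 0.26  0.7   0.25  2.32 -0.88  0.21  1.55]
t 11.93 tcp [ 407.4 -249.9   10. ] yaw 12.78 z [ 0.002  0.001 -1.   ] F [1.6 1.2 3.7] w 63.7 g 20.0 q [ 0.26  0.7   0.25  2.32 -0.88  0.21  1.55]
```

```bash
python3 -m inch '[[0,0,15,0,0,0],[0,0,35,0,0,0],[0,0,40,0,0,0],[0,0,40,0,0,0],[11,43,0,0,0,0.028],[11,43,0,0,0,0.028],[11,43,0,0,0,0.028],[11,43,0,0,0,0.028],[12,43,0,0,0,0.028],[12,43,0,0,0,0.028],[12,43,0,0,0,0.029],[12,44,0,0,0,0.029],[12,45,0,0,0,0.029],[0,0,0,0,0,0],[0,0,0,0,0,0]]' >/dev/null; python3 st.py
```

```text
t 13.8 tcp [510.8 139.5 139.7] yaw 27.37 z [ 0.001  0.    -1.   ] F [-0.1 -0.5 -0.6] w 63.8 g 20.0 q [-0.84  0.57  0.69  2.15 -0.63  0.63  0.78]
```

```bash
python3 -m inch '[[0.5,0,-30,0,0,0],[0,0,-25,0,0,0],[0,0,-18,0,0,0],[0,0,-9,0,0,0],[0,0,-3.5,0,0,0],[0,0,0,0,0,0],[0,0,0,0,0,0]]' >/dev/null; python3 st.py
```

```text
t 14.68 tcp [512.1 140.1  55. ] yaw 27.39 z [ 0.002  0.001 -1.   ] F [-0.2  0.3 -1.7] w 64.0 g 20.0 q [-0.71  0.68  0.51  2.19 -0.79  0.45  0.91]
```

```bash
python3 -m inch '[[-0.6,0,-1.5,0,0,0],[0,0,-1,0,0,0],[0,0,-0.8,0,0,0],[0,0,0,0,0,0]]' >/dev/null; python3 st.py; python3 -m inch '[[0,0,0,0,0,0],[0,0,0,0,0,0],[0,0,0,0,0,0],[0,0,0,0,0,0]]' 90 >/dev/null; python3 st.py
```

```text
t 15.18 tcp [511.2 140.3  52.5] yaw 27.38 z [ 0.002  0.003 -1.   ] F [-3.7  0.2 20.2] w 63.8 g 20.0 q [-0.71  0.69  0.5   2.2  -0.8   0.44  0.92]
t 15.68 tcp [511.2 140.1  51. ] yaw 27.39 z [ 0.001  0.001 -1.   ] F [0.9 0.1 1.1] w 89.5 g 0.0 q [-0.7   0.69  0.5   2.2  -0.8   0.44  0.92]
```

```bash
python3 -m inch '[[0,0,20,0,0,0],[0,0,35,0,0,0],[0,0,35,0,0,0],[-9,-41.5,0,0,0,-0.035],[-9,-41.5,0,0,0,-0.035],[-9,-41.5,0,0,0,-0.035],[-9,-41.5,0,0,0,-0.035],[-9,-41.5,0,0,0,-0.035],[-9,-41.5,0,0,0,-0.035],[-9,-41.5,0,0,0,-0.035],[-9,-41.5,0,0,0,-0.035],[-9,-41.5,0,0,0,-0.035],[-9,-41.5,0,0,0,-0.035],[-9,-41.5,-10,0,0,-0.035],[-9,-41.5,-10,0,0,-0.035],[0,0,0,0,0,0],[0,0,0,0,0,0]]' 93 >/dev/null; python3 st.py;  python3 - <<'E'
from cell import r,snapshot
from h import *
o=r.observe(); s=dict(snapshot("wrist")); s.update(p=o["tcp_pos"],q=o["eef_rot"])
P=wcloud(s);ok=(s["range_z"]>0)&(P[...,0]<.5)&(P[...,1]<-.15); ok[262:]=0; blobs(P,ok,.033,.047,300)
s=dict(snapshot("top"));P=cloud(s);ok=(s["range_z"]>0)&(P[...,0]>.43)&(P[...,0]<.62)&(P[...,1]<.24)&(P[...,1]>.09);print("tray");blobs(P,ok,.03,.06,100);print("up");blobs(P,ok,.07,.1,150)
E
```

```text
t 17.8 tcp [ 403.1 -357.2  120.9] yaw 3.33 z [ 0.001  0.001 -1.   ] F [0.8 0.4 0.8] w 92.6 g 0.0 q [ 0.18  0.61  0.67  2.14 -0.68  0.61  1.39]
px [279. 223.] n 2916 ctr mm 401.5 -357.9 size 65.2 29.4 yaw 2.5 z 40.2
tray
px [217. 191.] n 124 ctr mm 559.9 164.8 size 28.1 26.3 yaw 117.7 z 43.4
px [204. 197.] n 134 ctr mm 543.3 195.8 size 29.1 28.2 yaw 117.5 z 43.2
up
px [225. 208.] n 350 ctr mm 511.6 139.9 size 65.6 28.8 yaw 27.4 z 83.0
px [211. 215.] n 356 ctr mm 495.5 170.8 size 64.9 29.2 yaw 26.5 z 83.3
```

Both pair cartons are within 1 mm of their places. Now carton 3.

```bash
python3 -m inch '[[-0.5,-0.7,-35,0,0,0],[0,0,-35,0,0,0],[0,0,-25,0,0,0],[0,0,-12,0,0,0],[0,0,-4.5,0,0,0],[0,0,0,0,0,0],[0,0,0,0,0,0]]' >/dev/null; python3 st.py;python3 -m inch '[[0,0,0,0,0,0],[0,0,0,0,0,0],[0,0,0,0,0,0],[0,0,0,0,0,0],[0,0,0,0,0,0],[0,0,0,0,0,0]]' 50 20 >/dev/null; python3 st.py
```

```text
t 18.77 tcp [ 403.1 -358.8   10.4] yaw 3.34 z [ 0.003 -0.    -1.   ] F [ 0.5 -0.   0.7] w 93.1 g 0.0 q [ 0.35  0.76  0.42  2.19 -0.88  0.37  1.57]
t 19.52 tcp [ 402.8 -358.6    9.7] yaw 3.32 z [ 0.002  0.    -1.   ] F [-0.   1.5  3.4] w 63.9 g 20.0 q [ 0.35  0.76  0.42  2.19 -0.88  0.37  1.57]
```

```bash
python3 -m inch '[[0,0,15,0,0,0],[0,0,35,0,0,0],[0,0,40,0,0,0],[0,0,40,0,0,0],[3.7,34.8,0,0,0,-0.082],[3.7,34.8,0,0,0,-0.082],[3.7,34.8,0,0,0,-0.082],[3.7,34.8,0,0,0,-0.082],[3.7,34.8,0,0,0,-0.082],[3.7,34.8,0,0,0,-0.082],[15.6,41.2,0,0,0,-0.082],[15.6,41.2,0,0,0,-0.082],[15.6,41.2,0,0,0,-0.082],[15.6,41.2,0,0,0,-0.082],[15.6,41.2,0,0,0,-0.082],[15.6,41.2,0,0,0,-0.082],[15.6,41.2,0,0,0,-0.082],[15.6,41.2,0,0,0,-0.084],[0,0,0,0,0,0],[0,0,0,0,0,0]]' >/dev/null; python3 st.py
```

```text
t 22.02 tcp [549.1 179.2 139.3] yaw 117.47 z [ 0.    -0.003 -1.   ] F [-0.7 -1.3 -1.6] w 63.7 g 20.0 q [-1.08  0.83  1.15  2.05 -0.98  0.95 -0.48]
```

```bash
python3 -m inch '[[0.8,0.4,-30,0,0,0],[0,0,-22,0,0,0],[0,0,0,0,0,0],[0,0,0,0,0,0]]' >/dev/null; python3 st.py
```

```text
t 22.52 tcp [550.8 179.2  88.6] yaw 117.35 z [ 0.002 -0.001 -1.   ] F [ 0.5 -0.2 -1.3] w 64.2 g 20.0 q [-1.    0.84  0.99  2.08 -1.02  0.81 -0.46]
```

```bash
python3 -m inch '[[-0.4,0.3,-16,0,0,0],[0,0,-12,0,0,0],[0,0,-5,0,0,0],[0,0,0,0,0,0],[0,0,0,0,0,0]]' >/dev/null; python3 st.py
```

```text
t 23.15 tcp [550.4 180.4  55.2] yaw 117.43 z [ 0.002 -0.002 -1.   ] F [-0.  -0.1 -1.9] w 63.5 g 20.0 q [-0.93  0.84  0.84  2.09 -1.03  0.7  -0.47]
```

```bash
python3 -m inch '[[0,-0.5,-1.5,0,0,0],[0,0,-1,0,0,0],[0,0,-0.8,0,0,0],[0,0,0,0,0,0]]' >/dev/null; python3 st.py; python3 -m inch '[[0,0,0,0,0,0],[0,0,0,0,0,0],[0,0,0,0,0,0],[0,0,0,0,0,0]]' 90 >/dev/null; python3 st.py
```

```text
t 23.65 tcp [550.3 180.   52.2] yaw 117.42 z [ 0.002 -0.001 -1.   ] F [-2.8  0.8 11.1] w 64.2 g 20.0 q [-0.92  0.84  0.83  2.1  -1.03  0.69 -0.48]
t 24.15 tcp [550.2 180.   51.3] yaw 117.43 z [ 0.001 -0.002 -1.   ] F [-0.9  0.2 -0.4] w 90.2 g 0.0 q [-0.92  0.84  0.83  2.1  -1.03  0.69 -0.48]
```

Released. I'll go straight up, move aside and check.

```bash
python3 -m inch '[[0,0,20,0,0,0],[0,0,35,0,0,0],[0,0,40,0,0,0],[0,0,40,0,0,0],[-5,-40,0,0,0,0],[-5,-40,0,0,0,0],[-5,-40,0,0,0,0],[-5,-40,0,0,0,0],[0,0,0,0,0,0],[0,0,0,0,0,0]]' >/dev/null; python3 st.py;  python3 - <<'E'
from cell import r,snapshot
from h import *
s=dict(snapshot("top"));cv2.imwrite("pics/top9.png",cv2.resize(s["image"][160:280,100:260],None,fx=5,fy=5));P=cloud(s);a=(s["range_z"]>0);ok=a&(P[...,0]>.43)&(P[...,0]<.62)&(P[...,1]<.24)&(P[...,1]>.09);print("low");blobs(P,ok,.03,.055,20);print("up");blobs(P,ok,.07,.1,150)
print("others");blobs(P,a&(P[...,0]<.6)&(P[...,1]<-.09)&(P[...,1]>-.22),.008,.05,50)
E
```

```text
t 25.4 tcp [530.2  20.6 186.3] yaw 117.44 z [ 0.001 -0.001 -1.   ] F [-0.   0.6 -0.4] w 89.9 g 0.0 q [-0.81  0.62  1.03  2.11 -0.74  0.83 -0.41]
low
px [226. 225.] n 45 ctr mm 479.0 140.4 size 59.6 7.2 yaw 117.2 z 42.3
up
others
px [334. 189.] n 511 ctr mm 572.1 -119.8 size 52.9 52.6 yaw 16.7 z 40.7
px [364. 218.] n 88 ctr mm 501.9 -195.2 size 24.2 24.1 yaw 47.7 z 15.5
px [326. 412.] n 102 ctr mm 55.5 -99.6 size 44.4 20.2 yaw 2.5 z 11.1
```

View pics/top9.png

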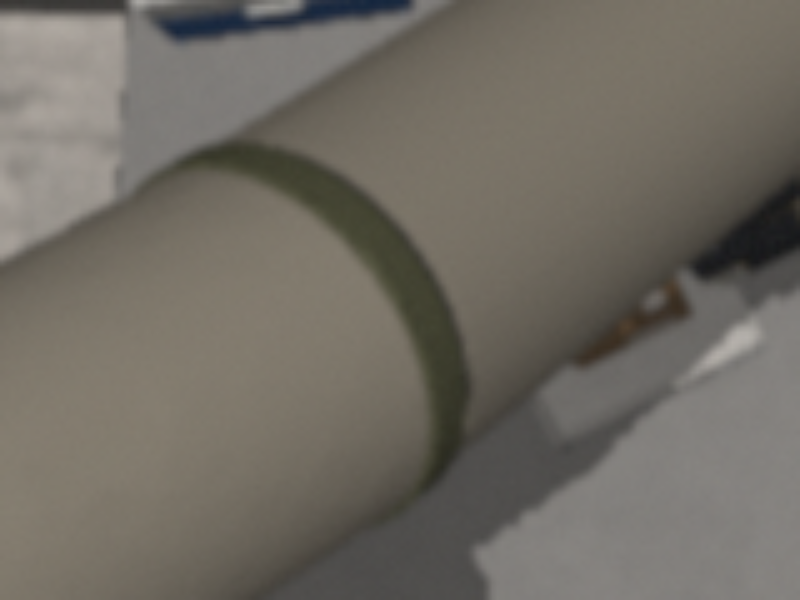

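The arm's upper links hide the stack in this view, so I'll move further off. The square carton and the cap haven't moved.

```bash
python3 -m inch '[[-8,-30,10,0,0,0.11],[-8,-30,10,0,0,0.11],[-8,-30,10,0,0,0.11],[-8,-30,10,0,0,0.11],[-8,-30,10,0,0,0.11],[-8,-30,0,0,0,0.11],[-8,-30,0,0,0,0.11],[-8,-30,0,0,0,0.11],[-8,-30,0,0,0,0.11],[0,0,0,0,0,0],[0,0,0,0,0,0]]' >/dev/null; python3 st.py;  python3 - <<'E'
from cell import r,snapshot
from h import *
s=dict(snapshot("top"));cv2.imwrite("pics/top10.png",cv2.resize(s["image"][160:280,100:260],None,fx=5,fy=5));P=cloud(s);a=(s["range_z"]>0);ok=a&(P[...,0]>.43)&(P[...,0]<.62)&(P[...,1]<.24)&(P[...,1]>.09);print("low");blobs(P,ok,.03,.055,20);print("up");blobs(P,ok,.07,.1,150)
print("others");blobs(P,a&(P[...,0]<.6)&(P[...,0]>.3)&(P[...,1]>.3)&(P[...,1]<.4),.05,.1,50)
E
```

```text
t 26.82 tcp [ 458.7 -248.8  236.1] yaw 174.16 z [ 0.002  0.001 -1.   ] F [-0.3  0.2  0.6] w 90.1 g 0.0 q [-0.16  0.41  0.76  2.07 -0.4   0.8   0.75]
low
px [224. 224.] n 72 ctr mm 487.9 147.4 size 63.6 29.1 yaw 117.8 z 43.2
up
px [208. 192.] n 365 ctr mm 550.7 179.7 size 63.6 29.8 yaw 116.7 z 82.9
px [225. 208.] n 349 ctr mm 511.5 139.4 size 66.0 28.0 yaw 27.5 z 83.3
px [211. 215.] n 357 ctr mm 495.6 171.0 size 65.1 29.2 yaw 26.8 z 83.4
others
px [127. 223.] n 107 ctr mm 477.6 373.3 size 26.3 24.4 yaw 87.6 z 60.0
px [134. 267.] n 333 ctr mm 373.1 347.0 size 43.8 39.3 yaw 177.5 z 84.7
```

View pics/top10.png

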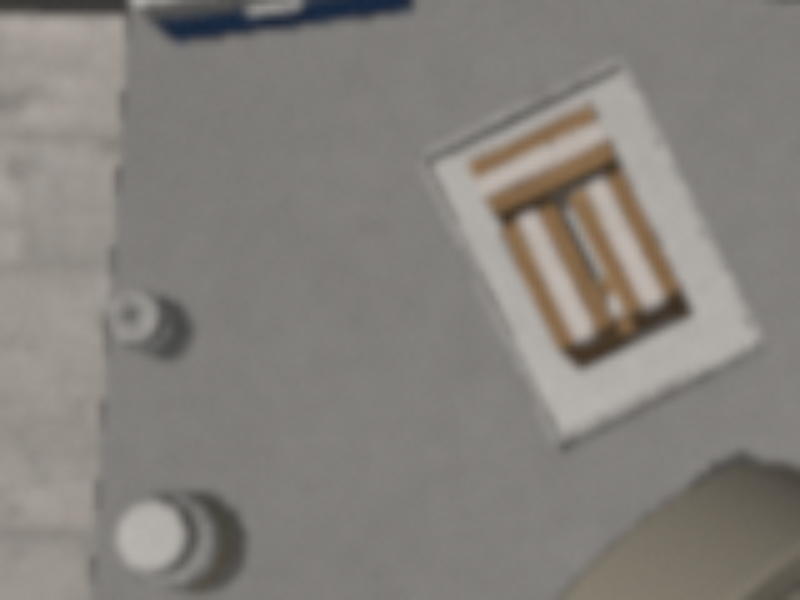

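The crop shows the new single at (545,155) and the pair at (557,275) and (632,240), all square and within 1 mm of their places. The bystanders are undisturbed and the arm is clear.

```bash
python3 -c "
from cell import r
print(r.finish_job())"
```

```text
the job is handed in; nothing more can be done
None
```

The second layer is laid and the job handed in: at the last look all three long cartons were within about 1 mm of their places, with the visible part of the first layer and all the bystanders unmoved.

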